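# Start the pellet press's sprung screw in its thread

## Task

Start the screw of the small pellet press in its thread without crossing it: grip the crank's upright handle, press the sprung screw down until it lands on the thread's end and, keeping it pressed, turn it backward (anticlockwise from above) until you feel it drop into the thread. Then wind it forward (clockwise) one full turn, and finish there still gripping the handle: the program ends while holding it, hand and screw at rest. Do not knock the vials, the stopper or the beaker about.

Things in the scene. Friction and masses are not known exactly. Their poses are not given: they have to be found in the camera images.
- handle_centre (a point): centre of the crank's upright handle: a black round grip, 16 mm in diameter, 44 mm tall, its foot 1 mm above the 10 mm thick crank arm, nothing higher near it. It revolves freely on its own vertical axis, so the hand need not turn with the crank. It circles the screw's vertical axis at 45 mm radius and moves up and down with the screw.
- screw_axis (a point): point on the screw's vertical axis, at the centre of the top of the round steel boss (58 mm wide) on the press's crossbeam, 112 mm above the worktop. x, y axes: the fixed press's (grey base 110 x 150 mm). With the screw up, the crank arm's underside is 30 mm and the handle's centre 63 mm above it.
- screw_drop (a joint): how far the screw is down (m). 0: right up, held by its spring (2 N there, 250 N/m more). About 0.0085: on the flat ring at the thread's end, to be pressed on it with 6 to 15 N. 0.015 to 0.0165: dropped through the ring's gap into the thread (it drops only while pressed). Then the thread holds it and leads it down 8 mm a turn: one turn after the drop it is at 0.022 to 0.0245.
- screw_turn (a joint): angle of the crank (rad), growing clockwise seen from above (forward; right-hand thread); at 0 the crank points along -x of the press, at pi/2 along +y. The ring has one hidden gap, 60 degrees wide, 0.6 to 3.7 rad backward of the start. Turned forward on the ring the screw jams against a dead stop. The thread ends about 1.3 turns after the gap.
- vial_a_centre (a point): centre of a screw-capped glass vial, 30 mm wide, 56 mm tall, standing loose near the press; to be left alone
- vial_b_centre (a point): centre of a second such vial; to be left alone
- stopper_centre (a point): centre of a rubber stopper, 29 mm wide, 28 mm tall, loose beside the press; to be left alone
- beaker_centre (a point): centre of a glass beaker, 57 x 64 mm, 72 mm tall, loose beside the press; to be left alone

How it is judged (in metres and radians):
On the way, in this order (a step that is already met when the one before it is completed fails the run):
1. the screw, pressed down onto the end of the thread, is turned backward (value of joint screw_drop between 0.0062 and 0.0108 m and velocity of joint screw_turn below -0.03 rad/s), for 0.1 s.
2. the screw has dropped into the start of the thread (value of joint screw_drop between 0.0132 and 0.0185 m), for 0.1 s.
3. the screw is one turn in, held by the handle (value of joint screw_drop between 0.021 and 0.0255 m and contact force between the fingers and handle above 2 N), for 0.2 s.
At the end, for the whole second after the job is handed in: The screw is in its thread one turn past the drop (screw_drop between 0.0210 and 0.0255 m, about an eighth of a turn either way), still (under 0.1 rad/s), its handle gripped by the fingers (over 2 N); vials, stopper and beaker within 20 mm of where they stood (all of step 3 and velocity of joint screw_turn between -0.1 and 0.1 rad/s and distance of each of vial_a_centre, vial_b_centre, stopper_centre, beaker_centre from where it was at the start of the episode below 0.02 m); the arm keeps its last pose, push and grip.
It fails at once if a vial, the stopper or the beaker is knocked from its place (more than 20 mm) (distance of any of vial_a_centre, vial_b_centre, stopper_centre, beaker_centre from where it was at the start of the episode above 0.02 m).
It also fails if it takes over 67 s, if anything falls off the work surface, if the arm or the gripper's body presses on something with over 40 N, if the wrist force passes 120 N, or if a joint passes its speed limit or range.

## Robot

A 6-joint arm with a two-finger parallel gripper is mounted at the origin on a cart in front of the work surface, level with it; the furniture and walls round the work are solid. World frame = base frame: x ahead of the robot, y to its left, z up, the work surface at z = 0. Lengths are in mm, angles in rad, forces in N, time in s.
With the tool pointing down it reaches from about 300 to 775 mm from the base axis. Payload 14.6 kg.
Tool frame: the origin (TCP) lies midway between the tips of the shut fingers; the grasp point (between the pads) lies 19 mm behind it (manip.hold_point_z is the distance from the TCP to the grasp point, in mm); z points along the fingers, y is the direction in which the jaws open and shut (so a half turn about z gives the same grasp; the last joint's range is limited). The gripper opens to 94 mm and grips with 3 to 60 N. Pads are 16 mm wide; open, the fingers measure 119 mm over their backs; the gripper's body (75 mm by 177 mm) begins 78 mm behind the grasp point.
Start: joints at [1.262, 0.3, 1.521, -0, 1.321, -0.067], TCP at [131.696, 533.99, 205.446] pointing down, gripper open.
Joint ranges: [-3.03, 3.03], [-0.79, 2.21], [0.23, 2.52], [-1.04, 4.18], [0, 3.07], [-2.55, 2.55]. Speed limits (rad/s): [2.22, 2.22, 2.57, 3.14, 3.14, 3.14].

## Interface

Orientations are given as [roll, pitch, yaw] about the fixed x, y, z axes, in that order (R = Rz(yaw) Ry(pitch) Rx(roll)).
In Python, from cell import manip gives the robot as it stands.
- The arm moves only by the shell command python3 -m crank 'ROWS' [OPENING] [FORCE]. ROWS is JSON, a list of rows, each an object with "offset": the shift along the world's x, y, z in m, a list of three; "spin": the turn about the world's z in degrees. In form: [{"offset": [dx, dy, dz], "spin": spin}, ...]. A call has exactly 8 rows; each row is the pose to reach, as a shift and turn from the pose measured when the call began; what a row does not reach only later rows make up. A row lasts 1/12 s, in which the tool goes at most 41.7 mm and 7.16 degrees, less where a joint would pass 70% of its speed; a pose out of reach is approached as far as the arm can. A call with a gripper value outside its range is refused whole. OPENING is the opening, from 0 (shut) to 1 (fully open), set as the call begins (- or left out, the last holds). The fingers move at their own pace and stop on an object; FORCE is the grip in N (left out, the last holds). Time passes only in rows, so rows that repeat a pose let the fingers close, or fill a call up. It gives the time, the measured TCP pose, the force and the opening at its end, in the units of the state.
- manip.read_state(): the state, without advancing time (a new reading comes with each control period).
- manip.camera(name): name is "scene" or "top" or "wrist"; returns a dict with "pixels" (400x640x3 uint8, red, green, blue), "fx", "fy", "cx", "cy" (pixels), "k1" (the pictures are not rectified: a ray, as slopes to the right and down, at radius r is drawn at 1 + k1 r^2 times it, then the intrinsics apply), "extrinsics" (4x4, takes a point from world to camera coordinates); the wrist camera has in their place "hand_eye" (4x4, takes a point from camera to tool coordinates, whose origin is the TCP and whose axes are the flange's). Camera axes: x right, y down, z forward; pixel columns grow to the right and rows downward; lengths in mm; the calibration is good to about 2 mm. A picture is of the moment at which its call begins: read the wrist's pose just before it. There is no depth.
- manip.sign_off(): hands the job in, once; it reports no verdict.
Trained networks look in a picture, given as the dict that the camera call returned (one of the last four; its "shot" number tells which), for a name from the list of things; names that differ only in an ending like _2 or _b are one class to them, and where a whole thing is asked for, a point or a joint stands for the part that bears it (a point fixed in the world has none). Each returns a list of dicts, best first, with "conf" (0 to 1); they miss things now and then, are a little off and sometimes report something else, mostly with a low value. They report only what shows in the picture. A call takes as long as a camera call.
- manip.search_frame(picture, name): "location" ([x, y, z] in mm, in world coordinates, good to about 4 mm: the middle of the surface that is visible of it).
- manip.masks_of(picture, name): "mask" (400x640 bool, what is visible of it).
The state is a dict: "clock": time; "joints": joint angles; "qd": joint speeds; "effort": joint torques, N m; "eef_pos": TCP position; "eef_rot": TCP orientation; "wrist_force": force on the tool from outside, world axes, zero at the start; "moment": the same for the moment, N m; "finger_gap": finger opening in mm.
Only numpy, scipy, OpenCV 4.12 (cv2) and the standard library are available. Lean on these libraries where they do the work, as an engineer would, in place of code of your own. Each camera call takes 0.05 s, during which the arm holds its last target. There are 200 camera calls.

## Working session

There is one attempt and no reset: what is moved stays moved. The work goes in short steps, Python scripts to look and compute and a shell command to move; the robot and the scene stay as the last step left them, time stands still between calls to the robot, and variables do not carry over. Pictures are saved under pics/ and viewed, about 8 in all and at most 12, crops included, and the job is handed in when it is done.

```bash
ls; mkdir -p pics
python3 - <<'E'
from cell import manip
import cv2,numpy as np
s=manip.read_state();print(s)
for n in ["scene","top"]:
    p=manip.camera(n);cv2.imwrite(f"pics/{n}1.png",p["pixels"][:,:,::-1])
    for t in ["handle_centre","screw_axis","screw_turn","vial_a_centre","stopper_centre","beaker_centre"]:
        try: print(n,t,[(np.round(d["location"],1).tolist(),round(d["conf"],2)) for d in manip.search_frame(p,t)])
        except Exception as e: print(n,t,e)
    print(p["extrinsics"].round(3).tolist(),p["fx"],p["cx"],p["cy"],p["k1"])
E
```

```text
pics
{'clock': 0.0, 'joints': array([ 1.26237671e+00,  3.00453126e-01,  1.52157973e+00, -3.20996699e-05,
        1.32067424e+00, -6.65767278e-02]), 'qd': array([-0.00039299, -0.000201  , -0.00040694, -0.00023013,  0.00041255,
        0.00017834]), 'effort': array([ 2.04812983e-03, -5.31811059e+01, -3.52730048e+01,  7.09532993e-02,
        2.44644616e-02, -1.25809993e-04]), 'eef_pos': array([131.64151585, 533.75000786, 204.89675516]), 'eef_rot': array([-3.14047862e+00, -4.31178043e-05,  2.89975770e+00]), 'wrist_force': array([ 0.32525756, -0.12967891, -0.45863486]), 'moment': array([-0.00476896, -0.05599729,  0.03884027]), 'finger_gap': 93.79562126172074}
scene handle_centre [([632.4, 163.0, 174.1], 0.68)]
scene screw_axis [([580.9, 174.2, 33.5], 0.88)]
scene screw_turn [([599.4, 178.7, 149.5], 0.74)]
scene vial_a_centre []
scene stopper_centre []
scene beaker_centre [([620.0, 323.5, 55.6], 0.88)]
[[0.649, -0.76, -0.021, -229.042], [-0.401, -0.318, -0.859, 407.984], [0.646, 0.567, -0.511, 420.002], [0.0, 0.0, 0.0, 1.0]] 518.075270048871 317.6156882001178 199.4755997233414 -0.048341961393367106
top handle_centre [([631.4, 165.8, 194.5], 0.54)]
top screw_axis [([584.1, 189.2, 84.7], 0.71)]
top screw_turn [([598.3, 184.7, 150.2], 0.66)]
top vial_a_centre [([680.3, 233.8, 57.5], 0.59)]
top stopper_centre []
top beaker_centre [([639.8, 331.7, 29.2], 0.83)]
[[-0.021, -1.0, 0.002, 235.677], [-0.981, 0.02, -0.192, 614.299], [0.192, -0.006, -0.981, 862.676], [0.0, 0.0, 0.0, 1.0]] 370.4384565381739 320.0818183057885 203.30592420592555 -0.07138971609838178
```

View pics/scene1.png

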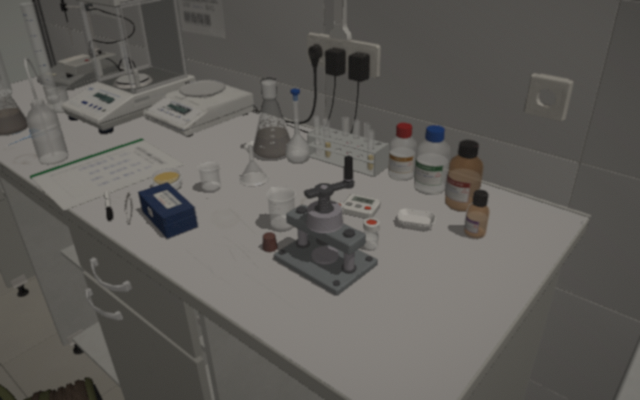

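View pics/top1.png

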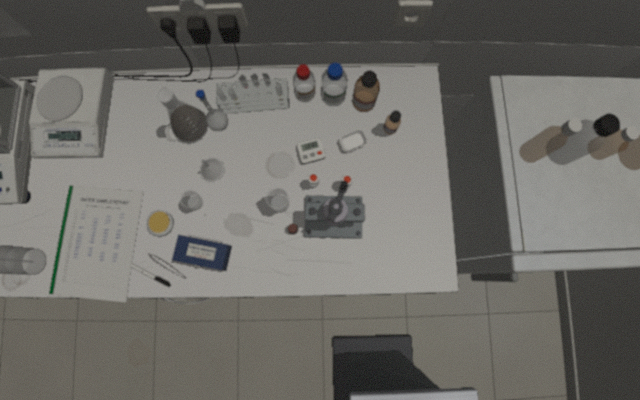

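The views show the press with its black handle at (349,168) in scene and (343,187) in top. The crank points away from the robot (+x) and slightly right, the hub is at (325,197) in scene, and the vials, beaker and stopper are low around the base. Next I triangulate the handle and the press axis.

```bash
cat > h.py <<'E'
from cell import manip
import cv2,numpy as np
from scipy.optimize import least_squares
def ray(p,uv,T=None):
    k=np.array([[p["fx"],0,p["cx"]],[0,p["fy"],p["cy"]],[0,0,1.]])
    x=cv2.undistortPoints(np.array([[uv]],float),k,np.array([p["k1"],0,0,0.]))[0,0]
    T=np.linalg.inv(p["extrinsics"]) if T is None else T
    d=T[:3,:3]@[x[0],x[1],1]; return T[:3,3],d/np.linalg.norm(d)
def tri(rs):
    A=sum(np.eye(3)-np.outer(d,d) for o,d in rs); b=sum((np.eye(3)-np.outer(d,d))@o for o,d in rs)
    return np.linalg.solve(A,b)
def cen(m): return np.argwhere(m).mean(0)[::-1]
def atz(r,z): return r[0]+r[1]*(z-r[0][2])/r[1][2]
def proj(p,X):
    T=p["extrinsics"];k=np.array([[p["fx"],0,p["cx"]],[0,p["fy"],p["cy"]],[0,0,1.]])
    return cv2.projectPoints(np.array(X,float).reshape(-1,3),cv2.Rodrigues(T[:3,:3])[0],T[:3,3],k,np.array([p["k1"],0,0,0.]))[0].reshape(-1,2)
E
python3 - <<'E'
from h import *
P={n:manip.camera(n) for n in ["scene","top"]}
R=[]
for n,p in P.items():
    for t in ["handle_centre","screw_turn","screw_axis"]:
        m=manip.masks_of(p,t)
        for d in m[:1]:
            a=np.argwhere(d["mask"]);print(n,t,round(d["conf"],2),cen(d["mask"]).round(1),a.min(0)[::-1],a.max(0)[::-1],len(a))
            if t=="handle_centre": R.append(ray(p,cen(d["mask"])));print(atz(R[-1],175).round(1))
if len(R)>1: print("handle",tri(R).round(1))
# base corners in top at z~15
for uv in [(304,197),(363,197),(363,237),(304,237)]: print(atz(ray(P["top"],uv),12).round(0))
im=np.hstack([cv2.resize(P["scene"]["pixels"][150:290,250:400],None,fx=2.6,fy=2.6,interpolation=2),cv2.resize(P["top"]["pixels"][165:250,280:380],(390,364),interpolation=2)])
im=np.clip(im.astype(float)*1.6,0,255).astype(np.uint8)
cv2.imwrite("pics/c2.png",im[:,:,::-1]);print(im.shape)
E
```

```text
scene handle_centre 0.6 [347.8 169.4] [342 155] [353 182] 256
[630.2 168.3 175. ]
scene screw_turn 0.86 [331.9 187.6] [303 155] [354 245] 1049
scene screw_axis 0.89 [326.1 240.6] [273 156] [377 295] 6331
top handle_centre 0.47 [343.8 186. ] [340 181] [347 191] 71
[634.  170.8 175. ]
top screw_turn 0.71 [337.6 202.2] [328 181] [347 221] 374
top screw_axis 0.75 [334.7 215.4] [305 181] [365 238] 2634
handle [634.3 170.9 172.7]
[646. 264.  12.]
[643. 109.  12.]
[538. 114.  12.]
[541. 266.  12.]
(364, 780, 3)
```

View pics/c2.png

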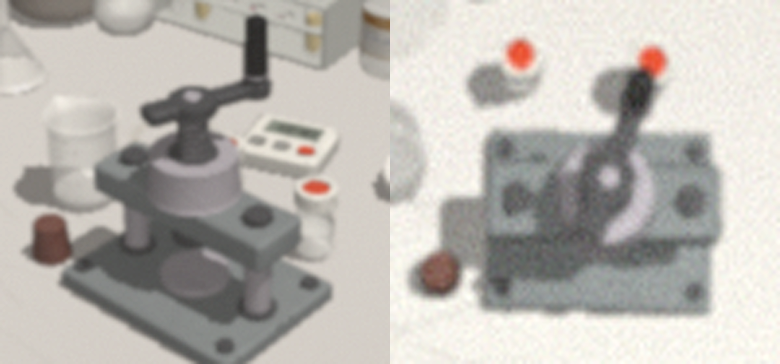

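Handle is at about (633,170,173) and the axis at about (592,188), so the radius comes out at 44 mm, as expected. Moving above the handle.

```bash
python3 -m crank '[{"offset":[0.015,-0.01,0.03],"spin":0},{"offset":[0.045,-0.032,0.05],"spin":0},{"offset":[0.075,-0.054,0.055],"spin":0},{"offset":[0.105,-0.076,0.055],"spin":0},{"offset":[0.135,-0.098,0.055],"spin":0},{"offset":[0.165,-0.120,0.055],"spin":0},{"offset":[0.195,-0.142,0.055],"spin":0},{"offset":[0.225,-0.164,0.055],"spin":0}]' 1 60
python3 -m crank '[{"offset":[0.03,-0.022,0],"spin":0},{"offset":[0.06,-0.044,0],"spin":0},{"offset":[0.09,-0.066,0],"spin":0},{"offset":[0.12,-0.088,0],"spin":0},{"offset":[0.15,-0.110,0],"spin":0},{"offset":[0.18,-0.132,0],"spin":0},{"offset":[0.205,-0.15,0],"spin":0},{"offset":[0.22,-0.16,0],"spin":0}]'
```

```text
clock: 1.77
eef_pos: [357.9, 368.6, 260.7]
eef_rot: [3.141, 0.0, 2.9]
wrist_force: [0.4, 0.9, 0.5]
finger_gap: 94.2
clock: 2.43
eef_pos: [580.0, 206.2, 260.2]
eef_rot: [-3.141, 0.0, 2.898]
wrist_force: [0.1, 0.2, -0.4]
finger_gap: 94.2
```

Run:
```python
from h import *
from scipy.spatial.transform import Rotation as Ro
s=manip.read_state(); p=manip.camera("wrist")
T=np.eye(4);T[:3,:3]=Ro.from_euler("xyz",s["eef_rot"]).as_matrix();T[:3,3]=s["eef_pos"]
W=T@p["hand_eye"]; p["extrinsics"]=np.linalg.inv(W); print(W[:3,3].round(0),W[:3,2].round(2))
im=p["pixels"].copy()
for t in ["handle_centre","screw_turn"]:
    for d in manip.masks_of(p,t)[:1]:
        a=np.argwhere(d["mask"]);print(t,round(d["conf"],2),cen(d["mask"]).round(1),a.min(0)[::-1],a.max(0)[::-1])
        print(atz(ray(p,cen(d["mask"])),175).round(1))
for X,c in [((633,170,197),(255,0,0)),((633,170,153),(0,255,0)),((592,188,155),(0,0,255)),((592,188,112),(255,255,0))]:
    u=proj(p,X)[0];print(u.round(0));cv2.circle(im,tuple(int(v) for v in u),4,c,1)
cv2.imwrite("pics/w3.png",im[:,:,::-1])
```

```text
[504. 223. 440.] [ 0.26 -0.06 -0.96]
handle_centre 0.74 [291.1 278.9] [281 260] [301 297]
[634.8 169.7 175. ]
screw_turn 0.83 [297.6 235.1] [280 181] [318 298]
[598.  185.1 175. ]
[289. 290.]
[293. 265.]
[300. 220.]
[302. 206.]
```

View pics/w3.png

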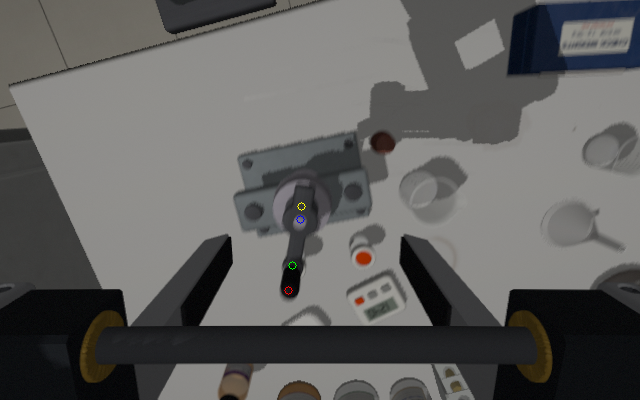

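The wrist view agrees: the handle top is at (289,290), the foot at (292,265) and the hub at (300,220), all matching the projected estimates. Descending and gripping.

```bash
python3 -m crank '[{"offset":[0.027,-0.018,0],"spin":0},{"offset":[0.05,-0.033,0],"spin":0},{"offset":[0.0545,-0.0362,-0.01],"spin":0},{"offset":[0.0545,-0.0362,-0.035],"spin":0},{"offset":[0.0545,-0.0362,-0.06],"spin":0},{"offset":[0.0545,-0.0362,-0.08],"spin":0},{"offset":[0.0545,-0.0362,-0.092],"spin":0},{"offset":[0.0545,-0.0362,-0.098],"spin":0}]' 1 60
python3 -m crank '[{"offset":[0,0,0],"spin":0},{"offset":[0,0,0],"spin":0},{"offset":[0,0,0],"spin":0},{"offset":[0,0,0],"spin":0},{"offset":[0,0,0],"spin":0},{"offset":[0,0,0],"spin":0},{"offset":[0,0,0],"spin":0},{"offset":[0,0,0],"spin":0}]' 0 60
```

```text
clock: 3.25
eef_pos: [631.6, 172.6, 160.4]
eef_rot: [-3.141, -0.003, 2.899]
wrist_force: [0.3, -0.3, -1.0]
finger_gap: 94.2
clock: 3.92
eef_pos: [631.7, 172.6, 160.5]
eef_rot: [-3.141, -0.002, 2.899]
wrist_force: [0.8, -1.6, -0.2]
finger_gap: 44.7
```

```bash
python3 -m crank '[{"offset":[0.003,-0.0015,0],"spin":0},{"offset":[0.003,-0.002,0],"spin":0},{"offset":[0.003,-0.002,0],"spin":0},{"offset":[0.003,-0.002,0],"spin":0},{"offset":[0.003,-0.002,0],"spin":0},{"offset":[0.003,-0.002,0],"spin":0},{"offset":[0.003,-0.002,0],"spin":0},{"offset":[0.003,-0.002,0],"spin":0}]' 0 60
python3 - <<'E'
from h import *
from scipy.spatial.transform import Rotation as Ro
s=manip.read_state(); p=manip.camera("wrist");print(s["eef_pos"],s["wrist_force"],s["finger_gap"])
cv2.imwrite("pics/w4.png",p["pixels"][150:,:,::-1])
E
```

```text
clock: 4.58
eef_pos: [634.7, 170.6, 160.5]
eef_rot: [-3.141, -0.003, 2.899]
wrist_force: [-0.1, -0.7, -0.8]
finger_gap: 15.3
[634.65531655 170.55393853 160.4953765 ] [-0.11431158 -0.66745621 -0.75647318] 15.25631637993712
```

View pics/w4.png

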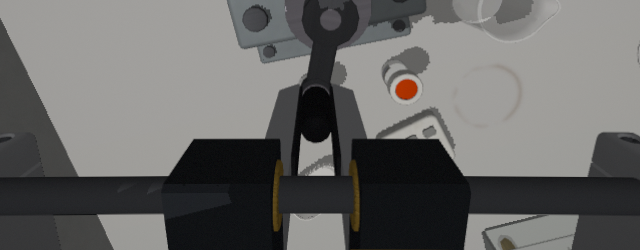

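The handle sits between the pads at about (316,120) in the crop, gap 15.3 mm. Pressing down.

```bash
python3 -m crank '[{"offset":[0,0,-0.001],"spin":0},{"offset":[0,0,-0.002],"spin":0},{"offset":[0,0,-0.003],"spin":0},{"offset":[0,0,-0.004],"spin":0},{"offset":[0,0,-0.005],"spin":0},{"offset":[0,0,-0.006],"spin":0},{"offset":[0,0,-0.007],"spin":0},{"offset":[0,0,-0.007],"spin":0}]' 0 60
python3 -m crank '[{"offset":[0,0,-0.0005],"spin":0},{"offset":[0,0,-0.001],"spin":0},{"offset":[0,0,-0.0015],"spin":0},{"offset":[0,0,-0.002],"spin":0},{"offset":[0,0,-0.002],"spin":0},{"offset":[0,0,-0.002],"spin":0},{"offset":[0,0,-0.002],"spin":0},{"offset":[0,0,-0.002],"spin":0}]'
```

```text
clock: 5.3
eef_pos: [634.7, 170.6, 153.4]
eef_rot: [-3.141, -0.002, 2.899]
wrist_force: [0.4, -0.2, 3.3]
finger_gap: 14.6
clock: 5.97
eef_pos: [634.8, 170.7, 152.1]
eef_rot: [-3.141, -0.002, 2.899]
wrist_force: [-1.8, -0.2, 8.7]
finger_gap: 15.2
```

```bash
cat > g.py <<'E'
import sys
from h import *
# usage: g.py total_deg ; shifts from the measured pose along the circle about the axis (mm)
ax=np.array([float(sys.argv[2]),float(sys.argv[3])]) if len(sys.argv)>3 else np.array([593,188.])
s=manip.read_state();e=s["eef_pos"];v=e[:2]-ax
t0=np.arctan2(v[1],v[0]);print("t",round(s["clock"],2),"r",np.hypot(*v).round(1),"theta",np.degrees(t0).round(1),"z",e[2].round(2),"F",s["wrist_force"].round(1),"gap",round(s["finger_gap"],1))
for f in np.arange(1,9)/8:
    t=t0+np.radians(float(sys.argv[1]))*f
    print((ax+45*np.array([np.cos(t),np.sin(t)])-e[:2]).round(1).tolist(),end=" ")
print()
E
python3 g.py 25
```

```text
t 5.97 r 45.3 theta -22.5 z 152.07 F [-1.8 -0.2  8.7] gap 15.2
[0.6, 2.4] [1.4, 4.7] [2.0, 7.1] [2.5, 9.5] [2.8, 11.9] [3.1, 14.4] [3.1, 16.8] [3.1, 19.3]
```

```bash
python3 -m crank '[{"offset":[0.0006,0.0024,-0.0014],"spin":0},{"offset":[0.0014,0.0047,-0.0014],"spin":0},{"offset":[0.002,0.0071,-0.0014],"spin":0},{"offset":[0.0025,0.0095,-0.0014],"spin":0},{"offset":[0.0028,0.0119,-0.0014],"spin":0},{"offset":[0.0031,0.0144,-0.0014],"spin":0},{"offset":[0.0031,0.0168,-0.0014],"spin":0},{"offset":[0.0031,0.0193,-0.0014],"spin":0}]'; python3 g.py 28
```

```text
clock: 6.63
eef_pos: [638.7, 189.8, 152.0]
eef_rot: [3.141, 0.001, 2.899]
wrist_force: [-0.1, -2.6, 11.0]
finger_gap: 14.9
t 6.63 r 45.7 theta 2.2 z 151.95 F [-0.1 -2.6 11. ] gap 14.9
[-0.9, 2.7] [-1.2, 5.4] [-1.8, 8.1] [-2.5, 10.8] [-3.3, 13.4] [-4.3, 16.0] [-5.5, 18.5] [-6.8, 20.9]
```

```bash
python3 -m crank '[{"offset":[-0.0004,0.0027,-0.0015],"spin":0},{"offset":[-0.0008,0.0054,-0.0015],"spin":0},{"offset":[-0.0015,0.0081,-0.0015],"spin":0},{"offset":[-0.0022,0.0108,-0.0015],"spin":0},{"offset":[-0.003,0.0134,-0.0015],"spin":0},{"offset":[-0.004,0.016,-0.0015],"spin":0},{"offset":[-0.0052,0.0185,-0.0015],"spin":0},{"offset":[-0.0065,0.0209,-0.0015],"spin":0}]'; python3 g.py 28 593.5 188
```

```text
clock: 7.3
eef_pos: [633.1, 210.6, 152.0]
eef_rot: [3.14, 0.004, 2.899]
wrist_force: [2.0, -2.2, 10.3]
finger_gap: 14.8
t 7.3 r 45.6 theta 29.7 z 151.95 F [ 2.  -2.2 10.3] gap 14.8
[-2.0, 2.0] [-3.5, 4.3] [-5.3, 6.4] [-7.1, 8.5] [-9.1, 10.4] [-11.1, 12.2] [-13.3, 13.9] [-15.6, 15.4]
```

```bash
python3 -m crank '[{"offset":[-0.0015,0.0022,-0.0016],"spin":0},{"offset":[-0.0031,0.0045,-0.0016],"spin":0},{"offset":[-0.0049,0.0066,-0.0016],"spin":0},{"offset":[-0.0067,0.0087,-0.0016],"spin":0},{"offset":[-0.0087,0.0106,-0.0016],"spin":0},{"offset":[-0.0107,0.0125,-0.0016],"spin":0},{"offset":[-0.0129,0.0142,-0.0016],"spin":0},{"offset":[-0.0152,0.0158,-0.0016],"spin":0}]'; python3 g.py 28 593.5 188
```

```text
clock: 7.97
eef_pos: [618.8, 226.4, 151.9]
eef_rot: [3.139, 0.007, 2.898]
wrist_force: [2.1, -1.4, 12.6]
finger_gap: 15.1
t 7.97 r 45.9 theta 56.6 z 151.85 F [ 2.1 -1.4 12.6] gap 15.1
[-2.9, 0.7] [-5.3, 2.0] [-7.8, 3.1] [-10.3, 4.1] [-13.0, 4.9] [-15.6, 5.6] [-18.3, 6.1] [-21.1, 6.4]
```

```bash
python3 -m crank '[{"offset":[-0.0024,0.0013,-0.0015],"spin":0},{"offset":[-0.0048,0.0026,-0.0015],"spin":0},{"offset":[-0.0073,0.0037,-0.0015],"spin":0},{"offset":[-0.0098,0.0047,-0.0015],"spin":0},{"offset":[-0.0125,0.0055,-0.0015],"spin":0},{"offset":[-0.0151,0.0062,-0.0015],"spin":0},{"offset":[-0.0178,0.0067,-0.0015],"spin":0},{"offset":[-0.0206,0.007,-0.0015],"spin":0}]'; python3 g.py 28 593.5 188.5
```

```text
clock: 8.63
eef_pos: [599.0, 233.6, 151.9]
eef_rot: [3.137, 0.01, 2.898]
wrist_force: [2.4, 1.7, 10.4]
finger_gap: 15.0
t 8.63 r 45.5 theta 83.0 z 151.85 F [ 2.4  1.7 10.4] gap 15.0
[-2.8, -0.2] [-5.5, -0.1] [-8.3, -0.2] [-11.0, -0.5] [-13.7, -0.9] [-16.4, -1.5] [-19.1, -2.2] [-21.7, -3.1]
```

```bash
python3 -m crank '[{"offset":[-0.0028,0.0002,-0.0015],"spin":0},{"offset":[-0.0055,0.0003,-0.0015],"spin":0},{"offset":[-0.0083,0.0002,-0.0015],"spin":0},{"offset":[-0.011,-0.0001,-0.0015],"spin":0},{"offset":[-0.0137,-0.0005,-0.0015],"spin":0},{"offset":[-0.0164,-0.0011,-0.0015],"spin":0},{"offset":[-0.0191,-0.0018,-0.0015],"spin":0},{"offset":[-0.0217,-0.0027,-0.0015],"spin":0}]'; python3 g.py 28 593.5 188.5
```

```text
clock: 9.3
eef_pos: [578.2, 231.2, 151.9]
eef_rot: [3.135, 0.013, 2.898]
wrist_force: [2.0, 0.7, 11.6]
finger_gap: 14.9
t 9.3 r 45.4 theta 109.7 z 151.86 F [ 2.   0.7 11.6] gap 14.9
[-2.4, -1.4] [-4.9, -2.5] [-7.3, -3.8] [-9.7, -5.3] [-11.9, -6.9] [-14.0, -8.6] [-16.1, -10.5] [-18.0, -12.5]
```

```bash
python3 -m crank '[{"offset":[-0.0025,-0.001,-0.0015],"spin":0},{"offset":[-0.005,-0.0021,-0.0015],"spin":0},{"offset":[-0.0074,-0.0034,-0.0015],"spin":0},{"offset":[-0.0098,-0.0049,-0.0015],"spin":0},{"offset":[-0.012,-0.0065,-0.0015],"spin":0},{"offset":[-0.0142,-0.0082,-0.0015],"spin":0},{"offset":[-0.0163,-0.0101,-0.0015],"spin":0},{"offset":[-0.0182,-0.0121,-0.0015],"spin":0}]'; python3 g.py 28 593.5 188.5
```

```text
clock: 9.97
eef_pos: [560.7, 219.6, 151.9]
eef_rot: [3.133, 0.016, 2.898]
wrist_force: [2.3, 1.7, 11.3]
finger_gap: 14.7
t 9.97 r 45.2 theta 136.5 z 151.85 F [ 2.3  1.7 11.3] gap 14.7
[-1.7, -2.2] [-3.4, -4.3] [-5.0, -6.6] [-6.4, -8.9] [-7.7, -11.4] [-8.8, -13.9] [-9.8, -16.4] [-10.6, -19.1]
```

```bash
python3 -m crank '[{"offset":[-0.0018,-0.0021,-0.0015],"spin":0},{"offset":[-0.0035,-0.0042,-0.0015],"spin":0},{"offset":[-0.0051,-0.0065,-0.0015],"spin":0},{"offset":[-0.0065,-0.0088,-0.0015],"spin":0},{"offset":[-0.0078,-0.0113,-0.0015],"spin":0},{"offset":[-0.009,-0.0138,-0.0015],"spin":0},{"offset":[-0.01,-0.0163,-0.0015],"spin":0},{"offset":[-0.0108,-0.019,-0.0015],"spin":0}]'; python3 g.py 28 593.5 188.5
```

```text
clock: 10.63
eef_pos: [550.3, 200.7, 151.3]
eef_rot: [3.132, 0.018, 2.899]
wrist_force: [2.6, 0.8, 3.8]
finger_gap: 14.8
t 10.63 r 44.9 theta 164.2 z 151.27 F [2.6 0.8 3.8] gap 14.8
[-0.7, -2.6] [-1.2, -5.3] [-1.6, -8.1] [-1.7, -10.8] [-1.8, -13.6] [-1.6, -16.3] [-1.3, -19.0] [-0.8, -21.7]
```

z fell 0.6 mm and the force dropped to the spring's own value, so the screw is in the gap. Now I go on about 6° and press straight down.

```bash
python3 -m crank '[{"offset":[-0.0005,-0.0026,-0.0015],"spin":0},{"offset":[-0.0009,-0.0045,-0.002],"spin":0},{"offset":[-0.0009,-0.0045,-0.003],"spin":0},{"offset":[-0.0009,-0.0045,-0.004],"spin":0},{"offset":[-0.0009,-0.0045,-0.005],"spin":0},{"offset":[-0.0009,-0.0045,-0.006],"spin":0},{"offset":[-0.0009,-0.0045,-0.007],"spin":0},{"offset":[-0.0009,-0.0045,-0.007],"spin":0}]'; python3 g.py 0 593.5 188.5
```

```text
clock: 11.3
eef_pos: [549.4, 196.2, 144.4]
eef_rot: [3.132, 0.018, 2.899]
wrist_force: [-1.3, -0.2, 7.4]
finger_gap: 15.3
t 11.3 r 44.8 theta 170.2 z 144.38 F [-1.3 -0.2  7.4] gap 15.3
[-0.2, 0.0] [-0.2, 0.0] [-0.2, 0.0] [-0.2, 0.0] [-0.2, 0.0] [-0.2, 0.0] [-0.2, 0.0] [-0.2, 0.0]
```

```bash
python3 -m crank '[{"offset":[0,0,-0.0005],"spin":0},{"offset":[0,0,-0.001],"spin":0},{"offset":[0,0,-0.001],"spin":0},{"offset":[0,0,-0.001],"spin":0},{"offset":[0,0,-0.001],"spin":0},{"offset":[0,0,-0.001],"spin":0},{"offset":[0,0,-0.001],"spin":0},{"offset":[0,0,-0.001],"spin":0}]'; python3 g.py -32 593.5 188.5
```

```text
clock: 11.97
eef_pos: [549.4, 196.2, 144.1]
eef_rot: [3.132, 0.018, 2.899]
wrist_force: [-2.3, 0.2, 11.9]
finger_gap: 15.2
t 11.97 r 44.7 theta 170.1 z 144.14 F [-2.3  0.2 11.9] gap 15.2
[0.4, 3.1] [1.3, 6.1] [2.3, 9.1] [3.6, 12.0] [5.1, 14.7] [6.7, 17.4] [8.6, 19.9] [10.6, 22.4]
```

It bottomed on the thread: z stopped while the force rose. Winding forward now.

```bash
python3 -m crank '[{"offset":[0.0004,0.0031,-0.0003],"spin":0},{"offset":[0.0011,0.0061,-0.0004],"spin":0},{"offset":[0.0021,0.0091,-0.0005],"spin":0},{"offset":[0.0034,0.012,-0.0006],"spin":0},{"offset":[0.0049,0.0147,-0.0007],"spin":0},{"offset":[0.0065,0.0174,-0.0008],"spin":0},{"offset":[0.0084,0.0199,-0.0009],"spin":0},{"offset":[0.0104,0.0224,-0.001],"spin":0}]'; python3 g.py -36 593.5 188.5
```

```text
clock: 12.63
eef_pos: [560.0, 218.7, 143.6]
eef_rot: [3.132, 0.018, 2.899]
wrist_force: [-1.3, -1.4, 9.1]
finger_gap: 15.0
t 12.63 r 45.1 theta 137.9 z 143.61 F [-1.3 -1.4  9.1] gap 15.0
[2.5, 2.5] [5.2, 4.8] [8.0, 6.9] [11.0, 8.8] [14.2, 10.4] [17.4, 11.8] [20.8, 12.9] [24.2, 13.8]
```

```bash
python3 -m crank '[{"offset":[0.0025,0.0025,-0.0004],"spin":0},{"offset":[0.0052,0.0048,-0.0005],"spin":0},{"offset":[0.008,0.0069,-0.0006],"spin":0},{"offset":[0.011,0.0088,-0.0007],"spin":0},{"offset":[0.0142,0.0104,-0.0008],"spin":0},{"offset":[0.0174,0.0118,-0.0009],"spin":0},{"offset":[0.0208,0.0129,-0.001],"spin":0},{"offset":[0.0242,0.0138,-0.0011],"spin":0}]'; python3 g.py -36 593.5 188.5
```

```text
clock: 13.3
eef_pos: [584.4, 232.9, 142.9]
eef_rot: [3.131, 0.019, 2.899]
wrist_force: [-1.3, 0.7, 8.0]
finger_gap: 15.0
t 13.3 r 45.4 theta 101.6 z 142.89 F [-1.3  0.7  8. ] gap 15.0
[3.6, 0.2] [7.1, 0.5] [10.6, 0.5] [14.1, 0.3] [17.6, -0.2] [21.1, -1.0] [24.4, -2.1] [27.7, -3.4]
```

```bash
python3 -m crank '[{"offset":[0.0036,0.0005,-0.0004],"spin":0},{"offset":[0.0071,0.0008,-0.0005],"spin":0},{"offset":[0.0106,0.0008,-0.0006],"spin":0},{"offset":[0.0141,0.0006,-0.0007],"spin":0},{"offset":[0.0176,0.0001,-0.0008],"spin":0},{"offset":[0.0211,-0.0007,-0.0009],"spin":0},{"offset":[0.0244,-0.0018,-0.001],"spin":0},{"offset":[0.0277,-0.0031,-0.0011],"spin":0}]'; python3 g.py -36 593.5 188.5
```

```text
clock: 13.97
eef_pos: [612.3, 230.0, 142.2]
eef_rot: [3.131, 0.019, 2.899]
wrist_force: [-0.8, 0.5, 7.5]
finger_gap: 15.0
t 13.97 r 45.5 theta 65.6 z 142.18 F [-0.8  0.5  7.5] gap 15.0
[2.9, -2.1] [6.0, -3.9] [8.8, -6.0] [11.5, -8.2] [14.0, -10.7] [16.4, -13.4] [18.4, -16.2] [20.3, -19.2]
```

```bash
python3 -m crank '[{"offset":[0.0031,-0.0016,-0.0004],"spin":0},{"offset":[0.0062,-0.0034,-0.0005],"spin":0},{"offset":[0.009,-0.0055,-0.0006],"spin":0},{"offset":[0.0117,-0.0078,-0.0007],"spin":0},{"offset":[0.0142,-0.0103,-0.0008],"spin":0},{"offset":[0.0166,-0.013,-0.0009],"spin":0},{"offset":[0.0187,-0.0159,-0.001],"spin":0},{"offset":[0.0206,-0.0189,-0.0011],"spin":0}]'; python3 g.py -36 593.5 188.5
```

```text
clock: 14.63
eef_pos: [633.1, 211.0, 141.4]
eef_rot: [3.131, 0.019, 2.899]
wrist_force: [-0.5, 0.5, 7.8]
finger_gap: 14.9
t 14.63 r 45.5 theta 29.6 z 141.39 F [-0.5  0.5  7.8] gap 14.9
[1.2, -3.4] [2.5, -6.7] [3.7, -10.0] [4.5, -13.4] [5.1, -16.9] [5.4, -20.4] [5.4, -24.0] [5.2, -27.5]
```

```bash
python3 -m crank '[{"offset":[0.0015,-0.0033,-0.0004],"spin":0},{"offset":[0.0029,-0.0065,-0.0005],"spin":0},{"offset":[0.0041,-0.0098,-0.0006],"spin":0},{"offset":[0.0049,-0.0132,-0.0007],"spin":0},{"offset":[0.0055,-0.0167,-0.0008],"spin":0},{"offset":[0.0058,-0.0202,-0.0009],"spin":0},{"offset":[0.0058,-0.0238,-0.001],"spin":0},{"offset":[0.0056,-0.0273,-0.0011],"spin":0}]'; python3 g.py -36 593.5 188.5
```

```text
clock: 15.3
eef_pos: [638.6, 183.7, 140.6]
eef_rot: [3.131, 0.019, 2.899]
wrist_force: [-2.5, 0.5, 7.1]
finger_gap: 15.0
t 15.3 r 45.3 theta -6.1 z 140.58 F [-2.5  0.5  7.1] gap 15.0
[-0.8, -3.5] [-1.6, -6.9] [-2.7, -10.3] [-4.0, -13.6] [-5.6, -16.7] [-7.4, -19.8] [-9.4, -22.6] [-11.7, -25.4]
```

```bash
python3 -m crank '[{"offset":[-0.0005,-0.0035,-0.0004],"spin":0},{"offset":[-0.0013,-0.0069,-0.0005],"spin":0},{"offset":[-0.0024,-0.0103,-0.0006],"spin":0},{"offset":[-0.0037,-0.0136,-0.0007],"spin":0},{"offset":[-0.0053,-0.0167,-0.0008],"spin":0},{"offset":[-0.0072,-0.0198,-0.0009],"spin":0},{"offset":[-0.0092,-0.0227,-0.001],"spin":0},{"offset":[-0.0115,-0.0255,-0.0011],"spin":0}]'; python3 g.py -36 593.5 188.5
```

```text
clock: 15.97
eef_pos: [626.9, 158.4, 139.8]
eef_rot: [3.13, 0.019, 2.899]
wrist_force: [-2.5, 2.2, 7.6]
finger_gap: 14.8
t 15.97 r 45.0 theta -42.0 z 139.8 F [-2.5  2.2  7.6] gap 14.8
[-2.5, -2.5] [-5.1, -4.9] [-8.0, -7.0] [-11.0, -8.9] [-14.1, -10.5] [-17.3, -11.9] [-20.7, -13.0] [-24.1, -13.9]
```

```bash
python3 -m crank '[{"offset":[-0.0025,-0.0025,-0.0004],"spin":0},{"offset":[-0.0051,-0.0049,-0.0005],"spin":0},{"offset":[-0.008,-0.007,-0.0006],"spin":0},{"offset":[-0.011,-0.0089,-0.0007],"spin":0},{"offset":[-0.0141,-0.0105,-0.0008],"spin":0},{"offset":[-0.0173,-0.0119,-0.0009],"spin":0},{"offset":[-0.0207,-0.013,-0.001],"spin":0},{"offset":[-0.0241,-0.0139,-0.0011],"spin":0}]'; python3 g.py -36 593.5 188.5
```

```text
clock: 16.63
eef_pos: [602.9, 144.8, 139.1]
eef_rot: [3.13, 0.019, 2.899]
wrist_force: [0.5, 4.6, 7.8]
finger_gap: 14.6
t 16.63 r 44.7 theta -77.9 z 139.1 F [0.5 4.6 7.8] gap 14.6
[-3.4, -0.9] [-6.9, -1.2] [-10.5, -1.3] [-14.0, -1.0] [-17.5, -0.5] [-20.9, 0.2] [-24.3, 1.3] [-27.6, 2.6]
```

```bash
python3 -m crank '[{"offset":[-0.0034,-0.0005,-0.0004],"spin":0},{"offset":[-0.0069,-0.0008,-0.0005],"spin":0},{"offset":[-0.0105,-0.0008,-0.0006],"spin":0},{"offset":[-0.014,-0.0006,-0.0007],"spin":0},{"offset":[-0.0175,-0.0001,-0.0008],"spin":0},{"offset":[-0.0209,0.0006,-0.0009],"spin":0},{"offset":[-0.0243,0.0017,-0.001],"spin":0},{"offset":[-0.0276,0.003,-0.0011],"spin":0}]'; python3 g.py -36 593.5 188.5
```

```text
clock: 17.3
eef_pos: [575.5, 147.8, 138.5]
eef_rot: [3.129, 0.02, 2.899]
wrist_force: [1.5, 1.2, 7.9]
finger_gap: 14.5
t 17.3 r 44.5 theta -113.9 z 138.47 F [1.5 1.2 7.9] gap 14.5
[-3.4, 1.1] [-6.4, 2.9] [-9.3, 4.9] [-12.0, 7.2] [-14.6, 9.7] [-16.9, 12.3] [-19.0, 15.1] [-20.9, 18.1]
```

```bash
python3 -m crank '[{"offset":[-0.0031,0.0014,-0.0004],"spin":0},{"offset":[-0.0061,0.0031,-0.0005],"spin":0},{"offset":[-0.009,0.0051,-0.0006],"spin":0},{"offset":[-0.0117,0.0074,-0.0007],"spin":0},{"offset":[-0.0143,0.0099,-0.0008],"spin":0},{"offset":[-0.0166,0.0125,-0.0009],"spin":0},{"offset":[-0.0187,0.0153,-0.001],"spin":0},{"offset":[-0.0206,0.0183,-0.0011],"spin":0}]'; python3 g.py -32 593.5 188.5
```

```text
clock: 17.97
eef_pos: [555.0, 166.1, 137.8]
eef_rot: [3.129, 0.021, 2.899]
wrist_force: [0.9, 0.0, 8.7]
finger_gap: 15.0
t 17.97 r 44.6 theta -149.8 z 137.76 F [0.9 0.  8.7] gap 15.0
[-1.9, 2.5] [-3.2, 5.4] [-4.2, 8.4] [-5.1, 11.4] [-5.8, 14.4] [-6.2, 17.6] [-6.5, 20.7] [-6.5, 23.8]
```

```bash
python3 -m crank '[{"offset":[-0.0017,0.0026,-0.0004],"spin":0},{"offset":[-0.003,0.0054,-0.0005],"spin":0},{"offset":[-0.004,0.0084,-0.0006],"spin":0},{"offset":[-0.0049,0.0114,-0.0007],"spin":0},{"offset":[-0.0056,0.0144,-0.0008],"spin":0},{"offset":[-0.006,0.017,-0.0008],"spin":0},{"offset":[-0.0062,0.019,-0.0008],"spin":0},{"offset":[-0.0063,0.02,-0.0008],"spin":0}]'
python3 -m crank '[{"offset":[0,0,0],"spin":0},{"offset":[0,0,0],"spin":0},{"offset":[0,0,0],"spin":0},{"offset":[0,0,0],"spin":0},{"offset":[0,0,0],"spin":0},{"offset":[0,0,0],"spin":0},{"offset":[0,0,0],"spin":0},{"offset":[0,0,0],"spin":0}]'
python3 g.py 0 593.5 188.5
python3 - <<'E'
from h import *
P={n:manip.camera(n) for n in ["scene","top"]};R=[]
print(manip.read_state()["qd"].round(4))
for n,p in P.items():
    for t in ["vial_a_centre","beaker_centre","stopper_centre"]: print(n,t,[(np.round(d["location"]).tolist(),round(d["conf"],2)) for d in manip.search_frame(p,t)])
p=P["scene"];cv2.imwrite("pics/s5.png",cv2.resize(p["pixels"][110:310,230:430],None,fx=3,fy=3)[:,:,::-1])
E
```

```text
clock: 18.63
eef_pos: [548.9, 186.3, 137.4]
eef_rot: [3.129, 0.022, 2.899]
wrist_force: [-0.3, -0.4, 8.0]
finger_gap: 15.3
clock: 19.3
eef_pos: [548.9, 186.3, 137.6]
eef_rot: [3.129, 0.022, 2.899]
wrist_force: [-0.2, -0.3, 7.9]
finger_gap: 15.0
t 19.3 r 44.7 theta -177.2 z 137.65 F [-0.2 -0.3  7.9] gap 15.0
[-0.3, -0.0] [-0.3, -0.0] [-0.3, -0.0] [-0.3, -0.0] [-0.3, -0.0] [-0.3, -0.0] [-0.3, -0.0] [-0.3, -0.0] 
[ 0.0004 -0.0006  0.0008 -0.0008 -0.0009  0.0005]
scene vial_a_centre [([692.0, 230.0, 54.0], 0.57)]
scene beaker_centre [([586.0, 184.0, 127.0], 0.62), ([618.0, 326.0, 53.0], 0.59)]
scene stopper_centre [([557.0, 288.0, 17.0], 0.83)]
top vial_a_centre [([682.0, 234.0, 55.0], 0.68)]
top beaker_centre [([640.0, 334.0, 28.0], 0.56)]
top stopper_centre []
```

View pics/s5.png

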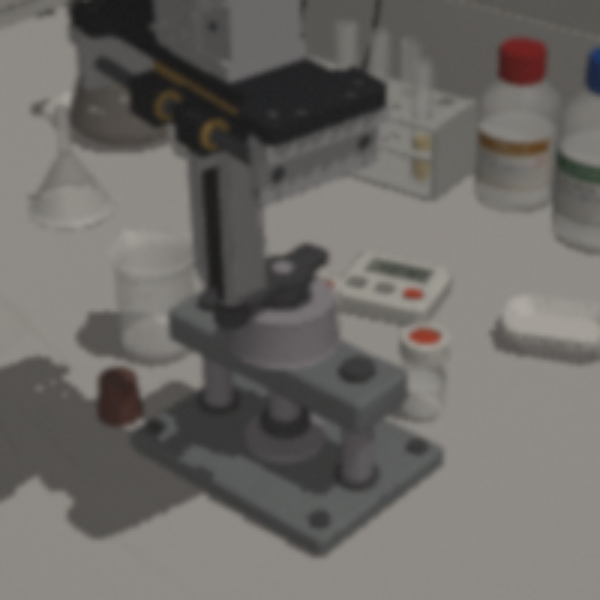

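The crank sits just above the boss at about (285,275) in the crop, with the fingers on the handle at (230,250). The stopper, beaker and vial are where they stood. Handing in.

```bash
python3 -c "
from cell import manip
print(manip.sign_off())"
```

```text
the job is handed in; nothing more can be done
None
```

The screw is started in its thread and wound about one turn in. I handed the job in at about 19.4 s, with the hand still gripping the handle.

- **Landing on the ring:** I gripped the handle at up to 60 N and pressed the screw down about 8.5 mm onto the ring. I then turned it anticlockwise under about 11 N of push.
- **Finding the gap:** After about 187° backward, z fell and the force dropped to the spring's own value, which marked the gap. I went on about 6° and pressed straight down. The screw dropped to about 16 mm and stopped there, with the force rising to 12 N.
- **Winding forward:** I wound it clockwise about 347°. The hand sank about 0.7 to 0.8 mm per 36°, close to the 8 mm per turn of the thread.

**Last checks:**
- Hand height puts the screw about 22.9 mm down. Drop depth plus turn angle puts it at 22.7 to 24.2 mm. Both lie inside the 21 to 25.5 mm window, but I had no direct reading of the joint.
- The arm was at rest (joint speeds under 0.001 rad/s) and the finger gap was 15.0 mm on the handle.
- The beaker and the one vial detected before and after stayed put to within a few mm in the top camera.
- The stopper was not detected at the start, so I judged it by eye from the pictures; it stands where it stood.
- The detector reported at most one vial per picture and the second is not clearly visible in my last picture, so I did not check it. The hand stayed well above vial height throughout.
- One scene detection placed a "beaker" at the press at 0.62 confidence. The picture shows that was the hand or the press, and the real beaker was found at its original place.

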